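# Close a plaster mould on its pins and hold it pressed for latching

## Robot

A 6-joint arm with a two-finger parallel gripper is mounted at the origin on the work surface. World frame = base frame: x ahead of the robot, y to its left, z up, the work surface at z = 0. Lengths are in mm, angles in rad, forces in N, time in s.
With the tool pointing down it reaches from about 350 to 775 mm from the base axis. Payload 7.3 kg.
Tool frame: the origin (TCP) lies midway between the tips of the shut fingers; the grasp point (between the pads) lies 19 mm behind it; z points along the fingers, y is the line along which they close (so a half turn about z gives the same grasp; the last joint's range is limited). The gripper opens to 92 mm and grips with 3 to 60 N. Pads are 19 mm wide; open, the fingers measure 130 mm over their backs; the gripper's body (75 mm by 190 mm) begins 47 mm behind the grasp point.
Start: joints at [-1.252, 0.342, 1.524, -0, 1.275, -0.146], TCP at [235.352, -469.312, 226.741] pointing down, gripper open.
Joint ranges: [-2.53, 2.53], [-0.77, 2.02], [0.04, 2.7], [-1, 4.14], [0.28, 2.66], [-3.11, 3.11]. Speed limits (rad/s): [2.57, 2.57, 3.14, 3.14, 3.14, 3.14].

## Interface

Orientations are given as [roll, pitch, yaw] about the fixed x, y, z axes, in that order (R = Rz(yaw) Ry(pitch) Rx(roll)).
In Python, from plant import bot gives the robot as it stands.
- The arm moves only by the tool jog_arm, never from a script. Its arguments are lists of equal length, an entry for each row: "dp": the shift along the tool's x, y, z in m, a list of three; "twist": the turn about the tool's z in degrees. A call has 1 to 10 rows; each row shifts and turns the commanded pose from where the row before left it, along the tool's axes as they then stand; what a row does not reach is not made up. A row lasts 1/8 s, in which the tool goes at most 62.5 mm and 10.7 degrees, less where a joint would pass 70% of its speed; a pose out of reach is approached as far as the arm can. A call is refused whole if a number of a shift passes 0.0625 or a number of a turn 10.7, either way. A call with a gripper value outside its range is refused whole. "jaw" is the finger opening in m, from 0 to 0.0918, set as the call begins (left out, the last holds). The fingers move at their own pace and stop on an object; the grip force is fixed at half the most. Time passes only in rows, so rows that do not move let the fingers close. It gives the time, the measured TCP pose, the force, the opening and the grip force at its end, in the units of the state.
- bot.get_obs(): the state, without advancing time (a new reading comes with each control period).
- bot.capture(name): name is "scene" or "top" or "wrist"; returns the picture (400x640x3 uint8, blue, green, red); there is no depth.
- bot.camera_params(name): a dict with "fx", "fy", "cx", "cy" (pixels), "R" (3x3) and "t" (3): a world point X has camera coordinates R X + t. Camera axes: x right, y down, z forward; pixel columns grow to the right and rows downward; lengths in mm; the calibration is good to about 2 mm. A picture is of the moment at which its call begins: read the wrist's pose just before it. camera_params takes no time and is no camera call; for the wrist camera it gives the pose at the moment of the call.
- bot.close_job(): hands the job in; it is judged then, once.
Trained networks look in the newest picture that a camera, given by its name, has taken for a name from the list of things; names that differ only in an ending like _2 or _b are one class to them, and where a whole thing is asked for, a point or a joint stands for the part that bears it (a point fixed in the world has none). Each returns a list of dicts, best first, with "confidence" (0 to 1); they miss things now and then, are a little off and sometimes report something else, mostly with a low value. They report only what shows in the picture. A call takes as long as a camera call. They do not tell look-alikes from the thing itself.
- bot.find_in(camera, label): "bbox" ([centre column, centre row, width, height] in pixels, round what is visible of it).
- bot.masks_of(camera, label): "pixels" (400x640 bool, what is visible of it) and "bbox" ([centre column, centre row, width, height] in pixels, round what is visible of it).
The state is a dict: "time": time; "joint_positions": joint angles; "dq": joint speeds; "tau": joint torques, N m; "tool_pos": TCP position; "tcp_rot": TCP orientation; "contact_force": force on the tool from outside, world axes, zero at the start; "moment": the same for the moment, N m; "grip_width": finger opening in mm; "finger_force": force on a finger pad.
Only numpy, scipy, OpenCV 4.12 (cv2) and the standard library are available. Lean on these libraries where they do the work, as an engineer would, in place of code of your own. Each camera call takes 0.05 s, during which the arm holds its last target. There are 200 camera calls.

## Task

Take the upper plaster mould half, the one with two holes, and lower it over the two guide pins of the jig, wide hole over the thick pin, until it lies flush on the lower half. Then press it gently down on the sprung bed with about 10 newtons on top of its own weight, keep that push steady for two seconds so that I can do up the latches, and finish while still holding it pressed: do not let go. Leave the look-alike without holes and everything else on the table where it is.

Things in the scene. Friction and masses are not known exactly. Their poses are not given: they have to be found in the camera images.
- jig: Closing jig, fixed to the table: aluminium base plate 170 (x) x 210 (y) x 12 mm, origin under its centre. Two upright steel guide pins stand on its y axis: a thick one (20 mm diameter) at y = +52 mm and a thin one (10 mm) at y = -52 mm; both reach 106 mm above the table, the top 8 mm tapering to under half the diameter. A low draw latch (up to 64 mm high) stands on each x side.
- thick_pin (a point): centre of the tip of the thick guide pin (20 mm diameter), 106 mm above the table; axes as the jig
- thin_pin (a point): centre of the tip of the thin guide pin (10 mm diameter), 106 mm above the table; axes as the jig
- seat (a point): centre of the flat top face of the lower plaster mould half (110 x 150 x 26 mm), which is fixed on the jig's sprung bed; 76 mm above the table when the bed is up. Axes as the jig. The guide pins pass through it and stand 30 mm above it.
- bed (a joint): how far the sprung bed with the lower mould half has sunk, in m: 0 fully up, 0.022 bottomed on a hard stop. It stays up until about 5 N presses on it, then sinks 1 mm for each further newton (total force of 14 N: 9 mm). It slides straight down.
- cope_grip (a point): The upper mould half (loose, 0.3 to 0.46 kg): plaster slab 110 (x) x 150 (y) x 26 mm with two through holes, and on top in the middle an upright wooden grip bar 22 (x) x 60 (y) x 40 mm. This point is in the middle of the grip bar's plan, 48 mm above the slab's underside, 22 mm above the slab's top, 18 mm below the bar's top. It lies flat on the table at the start. Its axes are those of the slab; long side along y, the wide hole at +y.
- cope_foot (a point): centre of the underside of the upper mould half, 48 mm below the grip point; same axes
- wide_hole (a point): centre of the wide hole (23 mm diameter) at the underside of the upper mould half, 52 mm from the middle towards +y; it goes over the thick pin
- narrow_hole (a point): centre of the narrow hole (13 mm diameter) at the underside of the upper mould half, 52 mm from the middle towards -y; it goes over the thin pin
- blank_mid (a point): A look-alike to leave alone: plaster slab of the same size with the same grip bar, but without holes; point in its grip bar, 48 mm above the underside
- chunk_a: bystander to leave alone: faceted lump of broken plaster, about 60 mm across and 38 mm high; origin at its underside
- chunk_b: bystander to leave alone: faceted lump of broken plaster, about 68 mm across and 30 mm high; origin at its underside
- hammer: bystander to leave alone: hammer lying on the table; origin at its underside
- brush: bystander to leave alone: brush lying on the table; origin at its underside
- jar: bystander to leave alone: closed jar, 56 mm across, 75 mm high; origin at its underside
- bowl: bystander to leave alone: black rubber mixing bowl, 116 mm across, 55 mm high; origin at its underside
- wedge: bystander to leave alone: wooden slat 90 x 30 x 20 mm; origin at its underside
Mind the look-alikes: they are no part of the job. What is shaped like the part that bears cope_grip but yellow is not meant.

How it is judged (in metres and radians):
On the way:
1. the upper half lies flush on the lower half, each hole over its own pin, and is pressed down steadily with 8 to 20 N for 1.5 s (horizontal distance between wide_hole and thick_pin below 0.004 m and horizontal distance between narrow_hole and thin_pin below 0.004 m and z of cope_foot in the frame of seat below 0.003 m and angle between the z axis of cope_foot and the z axis of seat, either way round below 0.03 rad and contact force between cope and bed between 8 and 20 N and value of joint bed between 0.002 and 0.018 m and velocity of joint bed between -0.01 and 0.01 m/s and contact force between any of the fingers, the arm and cope above 3 N), for 1.5 s.
At the end, for the whole second after the job is handed in: Still held by the robot: each hole within 4 mm of its pin's axis, the upper half flush (within 3 mm and 0.03 rad) on the lower half, the total force between the halves 8 to 20 N (weight included; the bed sunk 2 to 18 mm and at rest), the robot touching the upper half with more than 3 N (all of step 1); the arm keeps its last pose, push and grip.
It fails at once if the plaster is pressed or knocked with more than 45 N against the lower half (contact force between cope and bed above 45 N).
It fails at once if the look-alike or another bystander is moved more than 30 mm (distance of any of blank_mid, chunk_a, chunk_b, hammer, brush, jar, bowl, wedge from where it was at the start of the episode above 0.03 m).
It also fails if it takes over 51 s, if anything falls off the work surface, if the arm or the gripper's body presses on something with over 40 N, if the wrist force passes 120 N, or if a joint passes its speed limit or range.

## Working session

There is one attempt and no reset: what is moved stays moved. The work goes in short steps, Python scripts to look and compute and a tool call to move; the robot and the scene stay as the last step left them, time stands still between calls to the robot, and variables do not carry over. Pictures are saved under pics/ and viewed, at most 10 in all, crops included, and the job is handed in when it is done.

Besides the shell and the picture viewer there is one more tool, called after "Call:" as name(argument=value, ...) on one line, values as JSON. jog_arm: Moves the arm, as the interface text tells. Its arguments: {"type":"object","properties":{"dp":{"type":"array"},"twist":{"type":"array"},"jaw":{"type":"number"}},"required":["dp","twist"]}

```bash
mkdir -p pics
python3 - <<'E'
from plant import bot
import cv2
o=bot.get_obs();print({k:o[k] for k in('time','tool_pos','tcp_rot','contact_force','grip_width')})
for c in('top','scene'):
    im=bot.capture(c);cv2.imwrite(f'pics/{c}0.png',im)
    p=bot.camera_params(c);print(c,p)
    for l in('cope_grip','jig'):
        for d in bot.masks_of(c,l):print(l,round(d['confidence'],2),[round(float(v)) for v in d['bbox']], d['pixels'].sum())
E
```

```text
{'time': 0.0, 'tool_pos': array([ 235.19874741, -468.90287563,  226.03916455]), 'tcp_rot': array([-3.14003719e+00, -2.13573146e-04,  4.64762692e-01]), 'contact_force': array([-0.0813359 , -1.5180513 , -0.41224609]), 'grip_width': 91.55415731087027}
top {'fx': 470.69594156747286, 'fy': 470.69594156747286, 'cx': 322.4518788966584, 'cy': 189.83203000617038, 'R': array([[-0.01275556, -0.99989822,  0.00639171],
       [-0.99321484,  0.01193083, -0.11568029],
       [ 0.11559226, -0.0078239 , -0.99326593]]), 't': array([ 105.2547967 ,  561.19255992, 1381.72323694])}
cope_grip 0.76 [244, 208, 54, 43] 1849
cope_grip 0.71 [254, 276, 64, 55] 1883
cope_grip 0.51 [440, 202, 57, 44] 2110
jig 0.87 [435, 202, 77, 68] 3836
scene {'fx': 361.9582458334707, 'fy': 361.9582458334707, 'cx': 320.4332603542479, 'cy': 195.47498827422712, 'R': array([[ 0.55088911,  0.83450908,  0.01076027],
       [ 0.72743067, -0.47380295, -0.49634201],
       [-0.40910366,  0.28125675, -0.86806038]]), 't': array([-380.47310508, -309.03270874, 1289.79037189])}
cope_grip 0.83 [378, 165, 56, 47] 1617
cope_grip 0.56 [336, 128, 46, 45] 1257
cope_grip 0.4 [382, 228, 17, 26] 322
jig 0.87 [214, 264, 100, 91] 4744
```

Run:
```python
import cv2
im=cv2.imread('pics/top0.png')
cv2.imwrite('pics/top0c.png',cv2.resize(im[130:330,190:500],None,fx=2.55,fy=2.55,interpolation=cv2.INTER_CUBIC))
```

```text
(no output)
```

View pics/top0c.png

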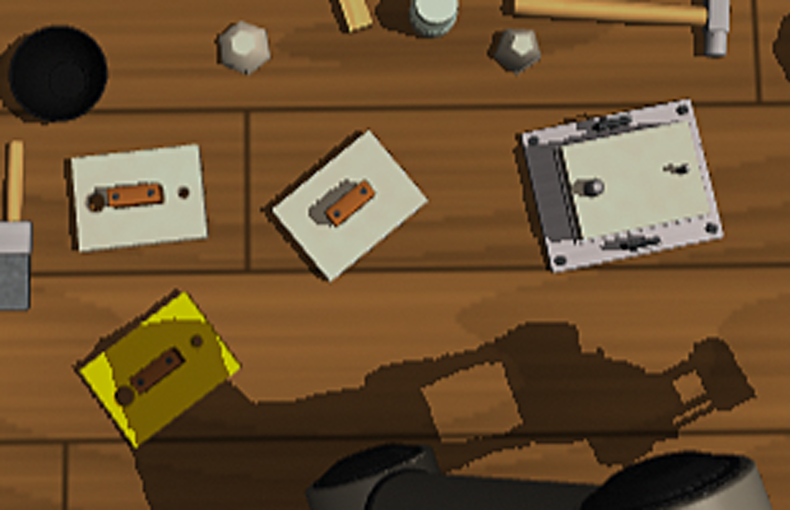

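The plain white slab with two holes is at the left, near full-image pixel (244,207). Its wide hole is at crop (96,203) and its narrow hole at (183,192). The middle white slab has no holes, and the yellow one is a decoy. The jig is at the right, with the thick pin tip at about crop (594,187) and the thin pin at about (683,169).

```bash
cat > h.py <<'E'
from plant import bot
import numpy as np, cv2
def ray(p,uv,z):
    R,t=np.array(p['R']),np.array(p['t']);C=-R.T@t
    d=R.T@np.array([(uv[0]-p['cx'])/p['fx'],(uv[1]-p['cy'])/p['fy'],1])
    return C+d*(z-C[2])/d[2]
def proj(p,X):
    c=np.array(p['R'])@np.array(X)+p['t'];return np.array([p['fx']*c[0]/c[2]+p['cx'],p['fy']*c[1]/c[2]+p['cy']])
def tool():
    from scipy.spatial.transform import Rotation as r
    o=bot.get_obs();return np.array(o['tool_pos']),r.from_euler('xyz',o['tcp_rot']).as_matrix(),o
E
python3 - <<'E'
from h import *
p=bot.camera_params('top');f=lambda u,v:(190+u/2.55,130+v/2.55)
a=ray(p,f(96,203),26);b=ray(p,f(183,192),26);c=ray(p,f(594,187),106);d=ray(p,f(683,169),106)
for n,u,v in(('holes',a,b),('pins',c,d)):
    w=u-v;print(n,u.round(),v.round(),'mid',((u+v)/2).round(),'len',np.linalg.norm(w).round(1),'yaw of +y axis',np.arctan2(w[1],w[0])-np.pi/2)
print('grip',ray(p,f(134,194),66))
P,R,o=tool();print(P,R.round(3));
w=bot.camera_params('wrist');C=-np.array(w['R']).T@w['t'];print('cam in tool',R.T@(C-P),'axes',(R.T@np.array(w['R']).T).round(3),w['fx'])
E
```

```text
holes [507. 383.  26.] [519. 281.  26.] mid [513. 332.  26.] len 102.9 yaw of +y axis 0.11423805403303833
pins [ 512. -186.  106.] [ 531. -286.  106.] mid [ 521. -236.  106.] len 102.0 yaw of +y axis 0.18675660734595012
grip [513.61837853 332.2218073   66.        ]
[ 235.31070373 -469.20250669  226.5055228 ] [[ 0.894  0.448 -0.   ]
 [ 0.448 -0.894  0.   ]
 [ 0.    -0.    -1.   ]]
cam in tool [  74.8853559     0.65283966 -156.89685923] axes [[ 0.001 -0.961 -0.275]
 [ 1.     0.001 -0.   ]
 [ 0.001 -0.275  0.961]] 315.9037718076318
```

Call:
jog_arm(dp=[[0.0447, -0.0348, 0], [0.0447, -0.0348, 0], [0.0447, -0.0348, 0], [0.0447, -0.0348, 0], [0.0447, -0.0348, 0], [0.0447, -0.0348, 0], [0.0447, -0.0348, 0], [0.0447, -0.0348, 0], [0.0357, -0.0448, 0], [0.0357, -0.0448, 0]], twist=[0, 0, 0, 0, 0, 0, 0, 0, 0, 0])

```text
time: 1.55
tool_pos: [454.2, 53.8, 226.8]
tcp_rot: [3.141, -0.0, 0.465]
contact_force: [1.0, 0.2, 0.2]
grip_width: 92.1
finger_force: 0.0
```

Call:
jog_arm(dp=[[0.0357, -0.0448, 0], [0.0357, -0.0448, 0], [0.0357, -0.0448, 0], [0.0357, -0.0448, 0], [0.0357, -0.0448, 0], [0, 0, 0], [0, 0, 0], [0, 0, 0], [0, 0, 0], [0, 0, 0]], twist=[0, 0, 0, 0, 0, -10, -10, -10, -10, -10])

```text
time: 2.8
tool_pos: [513.0, 332.2, 226.5]
tcp_rot: [-3.141, 0.0, 1.343]
contact_force: [-0.0, 0.2, 0.5]
grip_width: 91.8
finger_force: 0.0
```

Call:
jog_arm(dp=[[0, 0, 0], [0, 0, 0], [0, 0, 0]], twist=[-10, -10, 0])

```text
time: 3.18
tool_pos: [513.0, 332.2, 226.5]
tcp_rot: [-3.141, 0.0, 1.685]
contact_force: [-0.5, 0.1, -0.4]
grip_width: 92.0
finger_force: 0.0
```

Run:
```python
from h import *
p=bot.camera_params('wrist');im=bot.capture('wrist')
for l in('cope_grip','wide_hole','narrow_hole'):
    for d in bot.find_in('wrist',l):print(l,round(d['confidence'],2),np.round(d['bbox'],1),ray(p,d['bbox'][:2],66 if l=='cope_grip' else 26).round(1))
cv2.imwrite('pics/w1.png',im)
import json;json.dump({k:np.array(v).tolist() for k,v in p.items()},open('pw1.json','w'))
```

```text
cope_grip 0.81 [146.3 174.6 155.5 148.4] [341.7 326.9  66. ]
cope_grip 0.59 [319.  176.9  98.7 129.2] [516.6 344.7  66. ]
wide_hole 0.66 [144.6 171.6 159.2 148.2] [319.3 320.3  26. ]
wide_hole 0.59 [318.9 176.   97.3 124.4] [517.8 338.1  26. ]
wide_hole 0.38 [274.1 323.9 101.3  37.2] [482.5 134.7  26. ]
narrow_hole 0.85 [142.5 174.2 163.2 148.3] [316.8 317.   26. ]
narrow_hole 0.84 [317.5 174.9  98.4 129.8] [516.  339.2  26. ]
```

View pics/w1.png

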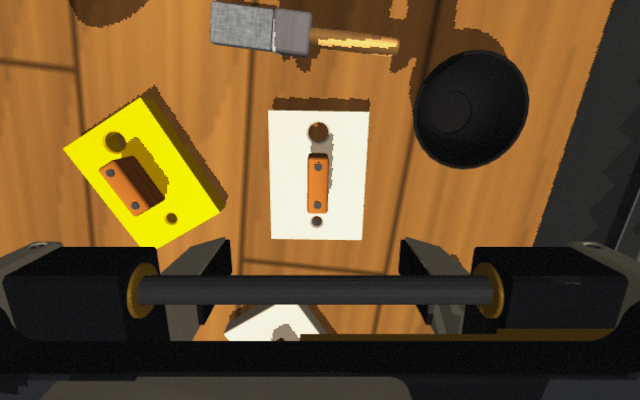

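The wrist view shows the holed white slab, with its wide hole at about (318,132), its narrow hole at (317,221) and its bar at about (318,183). The yellow decoy is to the left and the bowl to the right.

Run:
```python
from h import *
import json
p={k:np.array(v) for k,v in json.load(open('pw1.json')).items()}
im=cv2.imread('pics/w1.png').astype(int)
def blob(m,x0,x1,y0,y1):
    s=np.zeros(m.shape,bool);s[y0:y1,x0:x1]=m[y0:y1,x0:x1];ys,xs=np.nonzero(s);return xs.mean(),ys.mean(),len(xs)
dark=im[...,0]<90
W=blob(dark,303,329,118,146);N=blob(dark,308,327,212,231)
m=(im[...,2]-im[...,0]>80)
B=blob(m,300,334,148,218);print(W,N,B)
a=ray(p,W,25);b=ray(p,N,25);w=a-b
print(a,b,(a+b)/2,np.linalg.norm(w),'tool yaw',np.arctan2(w[1],w[0]))
bt=ray(p,B,62);print('bar',bt)
P,R,o=tool();mid=(a+b)/2;print(P,o['tcp_rot'],'dxyz tool',R.T@(np.array([mid[0],mid[1],29])-P),'bar est',R.T@(bt-P))
```

```text
(np.float64(318.22418879056045), np.float64(132.57227138643069), 339) (np.float64(316.5274725274725), np.float64(218.97802197802199), 91) (np.float64(317.357833655706), np.float64(185.15377176015474), 1034)
[511.31421004 386.28378455  25.        ] [521.17650229 285.81436139  25.        ] [516.24535616 336.04907297  25.        ] 100.95231447882148 tool yaw 1.6686449736381386
bar [516.09186206 335.13151764  62.        ]
[513.03502877 332.17598418 226.62914499] [-3.14152092e+00  1.15279424e-04  1.68406909e+00] dxyz tool [  3.50818511   3.64170776 197.62848117] bar est [  2.61005526   3.38311834 164.62860295]
```

Call:
jog_arm(dp=[[0.0025, 0.0035, 0.04], [0, 0, 0.05], [0, 0, 0.05], [0, 0, 0.04], [0, 0, 0.0155], [0, 0, 0]], twist=[0.9, 0, 0, 0, 0, 0])

```text
time: 4.12
tool_pos: [516.2, 335.0, 30.9]
tcp_rot: [-3.141, 0.0, 1.67]
contact_force: [0.5, -0.9, -0.3]
grip_width: 91.9
finger_force: 0.0
```

Call:
jog_arm(dp=[[0, 0, 0], [0, 0, 0], [0, 0, 0], [0, 0, 0], [0, 0, 0], [0, 0, 0], [0, 0, 0], [0, 0, 0]], twist=[0, 0, 0, 0, 0, 0, 0, 0], jaw=0)

```text
time: 5.12
tool_pos: [516.0, 335.0, 31.1]
tcp_rot: [-3.141, 0.0, 1.671]
contact_force: [-1.5, 0.0, 0.9]
grip_width: 21.9
finger_force: 30.0
```

Call:
jog_arm(dp=[[0, 0, -0.015], [0, 0, -0.035], [0, 0, -0.045], [0, 0, -0.045], [0, 0, -0.045], [0, 0, -0.045], [0, 0, -0.03], [0, 0, -0.01], [-0.015, -0.007, 0], [-0.03, -0.0145, 0]], twist=[0, 0, 0, -2.5, -2.4, 0, 0, 0, 0, 0])

```text
time: 6.38
tool_pos: [502.7, 286.8, 299.5]
tcp_rot: [-3.139, 0.0, 1.758]
contact_force: [1.0, -0.9, -3.9]
grip_width: 21.9
finger_force: 30.0
```

Call:
jog_arm(dp=[[-0.042, -0.0203, 0], [-0.042, -0.0203, 0], [-0.042, -0.0203, 0], [-0.042, -0.0203, 0], [-0.042, -0.0203, 0], [-0.042, -0.0203, 0], [-0.042, -0.0203, 0], [-0.042, -0.0203, 0], [-0.042, -0.0203, 0], [-0.042, -0.0203, 0]], twist=[0, 0, 0, 0, 0, 0, 0, 0, 0, 0])

```text
time: 7.62
tool_pos: [380.2, -164.3, 300.4]
tcp_rot: [-3.14, -0.001, 1.756]
contact_force: [0.4, -1.0, -3.2]
grip_width: 22.2
finger_force: 30.0
```

Call:
jog_arm(dp=[[-0.042, -0.0203, 0], [-0.035, -0.017, 0], [-0.02, -0.0095, 0], [0, 0, 0], [0, 0, 0], [0, 0, 0]], twist=[0, 0, 0, 0, 0, 0])

```text
time: 8.38
tool_pos: [353.4, -266.3, 301.1]
tcp_rot: [-3.142, -0.0, 1.758]
contact_force: [0.2, 0.4, -3.2]
grip_width: 22.0
finger_force: 30.0
```

Run:
```python
from h import *
import json
p=bot.camera_params('wrist');P,R,o=tool();im=bot.capture('wrist');cv2.imwrite('pics/w2.png',im)
d={k:np.array(v).tolist() for k,v in p.items()};d['P']=P.tolist();d['Rt']=R.tolist();json.dump(d,open('pw2.json','w'))
print(P,o['tcp_rot'],o['contact_force'],o['moment'])
for z,X in(('thick',[512,-186,106]),('thin',[531,-286,106])):print(z,proj(p,X))
```

```text
[ 353.41343868 -266.33081068  301.10531844] [-3.14150953e+00 -4.63134685e-04  1.75750602e+00] [ 0.22890276  0.41557494 -3.21852376] [-0.00636173 -0.11748921  0.00983403]
thick [470.33411466 137.27627331]
thin [458.69975467 225.14572027]
```

View pics/w2.png

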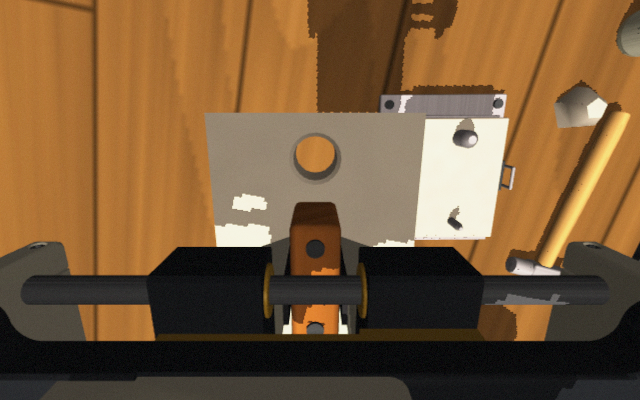

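The slab is held, with its wide hole at about (316,155). The jig is visible at the right, with the thick pin tip near (472,139) and the thin tip near (460,227). I'll zoom in.

Run:
```python
import cv2,numpy as np
im=cv2.imread('pics/w2.png')
a=cv2.resize(im[120:160,440:490],None,fx=8,fy=8,interpolation=cv2.INTER_NEAREST)
b=cv2.resize(im[200:240,440:490],None,fx=8,fy=8,interpolation=cv2.INTER_NEAREST)
c=cv2.resize(im[125:190,280:350],None,fx=5,fy=5,interpolation=cv2.INTER_NEAREST)
o=np.zeros((330*2,800,3),np.uint8)[:600];
o[:320,:400]=a;o[:320,400:]=b;o[325:600,:350]=c[:275]
cv2.imwrite('pics/w2c.png',o)
```

```text
(no output)
```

View pics/w2c.png

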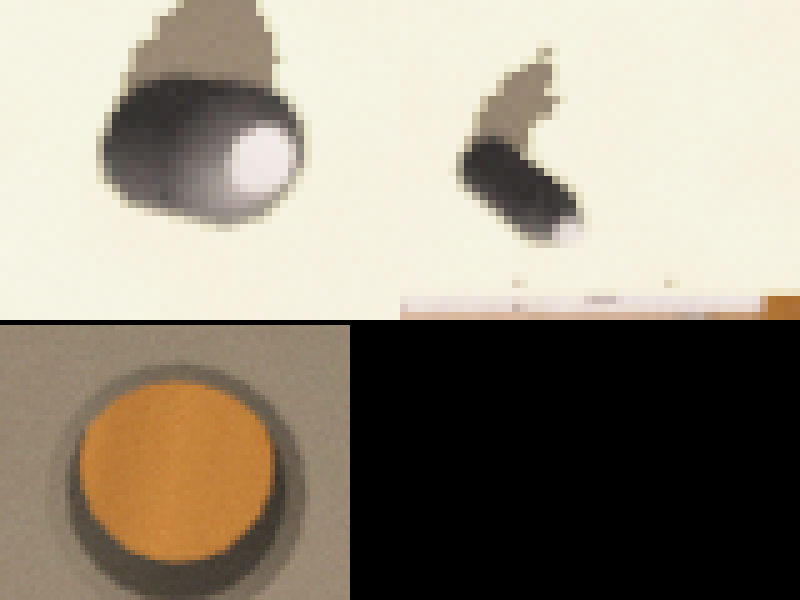

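The crop shows the thick tip centre at (472.4,139.3) and the thin tip at (460.5,228.3). The lower rim of the wide hole is centred at (314.9,153.8).

Run:
```python
from h import *
import json
p={k:np.array(v) for k,v in json.load(open('pw2.json')).items()};P=p['P'];R=p['Rt']
a=ray(p,(472.4,139.25),106);b=ray(p,(460.5,228.25),106);w=a-b
print('pins',a,b,'len',np.linalg.norm(w),'mid',(a+b)/2,'yaw',np.arctan2(w[1],w[0]))
h=ray(p,(314.9,153.8),P[2]-31);print('hole in tool',R.T@(h-P))
print('pin in tool',R.T@(a-P),R.T@(b-P))
```

```text
pins [ 514.89848451 -187.60627163  106.        ] [ 534.3015802  -289.34126411  106.        ] len 103.56876371921136 mid [ 524.60003235 -238.47376787  106.        ] yaw 1.7592549722443158
hole in tool [51.12324324  0.83156518 31.02361126]
pin in tool [ 47.29001657 173.30809033 195.11283534] [-56.27857764 173.4892227  195.06485408]
```

Call:
jog_arm(dp=[[-0.0006, 0.02, 0], [-0.0006, 0.035, 0], [-0.0006, 0.04, 0], [-0.0006, 0.04, 0.01], [-0.0006, 0.0275, 0.03], [-0.0006, 0.01, 0.04], [0, 0, 0.04], [0, 0, 0.03], [0, 0, 0], [0, 0, 0]], twist=[-0.1, 0, 0, 0, 0, 0, 0, 0, 0, 0])

```text
time: 9.68
tool_pos: [524.7, -238.8, 152.4]
tcp_rot: [3.14, 0.001, 1.759]
contact_force: [0.6, 0.1, -2.5]
grip_width: 21.7
finger_force: 30.0
```

Run:
```python
from h import *
import json
p=bot.camera_params('wrist');P,R,o=tool();im=bot.capture('wrist');cv2.imwrite('pics/w3.png',im)
d={k:np.array(v).tolist() for k,v in p.items()};d['P']=P.tolist();d['Rt']=R.tolist();json.dump(d,open('pw3.json','w'))
print(P,o['tcp_rot'],o['contact_force'],o['moment'])
s=bot.capture('scene');q=bot.camera_params('scene')
u,v=proj(q,[524,-238,110]).astype(int)
cv2.imwrite('pics/s3.png',s)
O=np.zeros((560,800,3),np.uint8)
O[:350,:400]=cv2.resize(im[120:190,275:355],None,fx=5,fy=5,interpolation=cv2.INTER_NEAREST)
O[:480,400:]=cv2.resize(s[v-60:v+60,u-50:u+50],None,fx=4,fy=4,interpolation=cv2.INTER_CUBIC)
cv2.imwrite('pics/c3.png',O)
```

```text
[ 524.71042494 -238.75465181  152.44454149] [3.13990342e+00 1.45065641e-03 1.75870734e+00] [ 0.59877837  0.08754007 -2.53884527] [-0.0054264  -0.08901562  0.02372439]
```

View pics/c3.png

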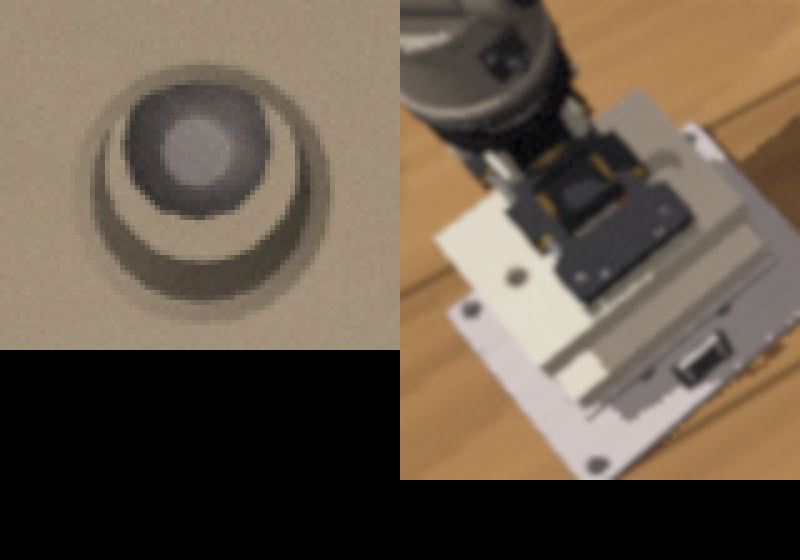

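Seen through the wide hole, the thick pin tip is at (313.9,149.9) and the hole's lower rim is centred at (315.0,153.1). The scene view shows the slab hovering square above the jig.

Run:
```python
from h import *
import json
p={k:np.array(v) for k,v in json.load(open('pw3.json')).items()};P=p['P'];R=p['Rt']
t=R.T@(ray(p,(313.9,149.9),106)-P);h=R.T@(ray(p,(315.0,153.3),P[2]-31)-P)
print('pin',t,'hole',h,'diff',t-h)
```

```text
pin [51.73497787  0.19368544 46.36993397] hole [51.42105647  0.88505499 30.92697747] diff [ 0.3139214  -0.69136955 15.4429565 ]
```

Call:
jog_arm(dp=[[0.0003, -0.0006, 0], [0, 0, 0.008], [0, 0, 0.006], [0, 0, 0.004], [0, 0, 0.004], [0, 0, 0.003], [0, 0, 0.003], [0, 0, 0]], twist=[0, 0, 0, 0, 0, 0, 0, 0])

```text
time: 10.78
tool_pos: [523.1, -238.7, 123.1]
tcp_rot: [3.141, 0.001, 1.758]
contact_force: [3.0, -0.5, -5.0]
grip_width: 22.0
finger_force: 30.0
```

Call:
jog_arm(dp=[[0, 0, 0], [0, 0, 0]], twist=[0, 0])

```text
time: 11.02
tool_pos: [523.0, -238.7, 123.2]
tcp_rot: [3.141, 0.0, 1.758]
contact_force: [4.0, -1.0, -6.8]
grip_width: 21.8
finger_force: 30.0
```

Call:
jog_arm(dp=[[0, 0, 0.003], [0, 0, 0.003], [0, 0, 0.003], [0, 0, 0.002], [0, 0, 0.002], [0, 0, 0]], twist=[0, 0, 0, 0, 0, 0])

```text
time: 11.78
tool_pos: [523.1, -238.7, 110.2]
tcp_rot: [3.141, 0.0, 1.758]
contact_force: [5.0, -1.4, -2.2]
grip_width: 21.8
finger_force: 30.0
```

Call:
jog_arm(dp=[[0, 0.0006, 0], [0, 0, 0], [0, 0, 0]], twist=[0, 0, 0])

```text
time: 12.15
tool_pos: [523.2, -238.7, 110.1]
tcp_rot: [-3.141, 0.0, 1.758]
contact_force: [2.5, -2.4, -2.4]
grip_width: 21.5
finger_force: 30.0
```

Run:
```python
from h import *
P,R,o=tool();print(P,o['contact_force'],o['moment'],'tool axes',R.T@o['contact_force'],R.T@o['moment'])
```

```text
[ 523.20853178 -238.66385573  110.13912268] [ 2.46280682 -2.42603144 -2.44934763] [-0.4546516  -0.64119103  0.11668733] tool axes [-2.84146786  1.96929086  2.44914347] [-0.54542916 -0.56604521 -0.11640358]
```

Call:
jog_arm(dp=[[-0.0003, 0.0003, 0.001], [0, 0, 0.001], [0, 0, 0.001], [0, 0, 0.001], [0, 0, 0.001], [0, 0, 0.001], [0, 0, 0], [0, 0, 0]], twist=[0, 0, 0, 0, 0, 0, 0, 0])

```text
time: 13.15
tool_pos: [523.4, -238.5, 104.2]
tcp_rot: [-3.141, -0.001, 1.758]
contact_force: [-3.9, 3.0, 5.0]
grip_width: 21.7
finger_force: 30.0
```

Run:
```python
from h import *
P,R,o=tool();print(P,o['contact_force'],o['moment'],'tool axes',R.T@o['contact_force'],R.T@o['moment'])
```

```text
[ 523.39937265 -238.46157576  104.23514898] [-3.9120554   2.96459689  4.96694866] [0.44029776 0.43337092 0.01866137] tool axes [ 3.64406325 -3.29445365 -4.96295973] [ 0.34379228  0.5132979  -0.0187844 ]
```

Call:
jog_arm(dp=[[0.00015, -0.00015, 0.001], [0, 0, 0.001], [0, 0, 0.001], [0, 0, 0.001], [0, 0, 0.001], [0, 0, 0.0005], [0, 0, 0], [0, 0, 0], [0, 0, 0], [0, 0, 0]], twist=[0, 0, 0, 0, 0, 0, 0, 0, 0, 0])

```text
time: 14.4
tool_pos: [523.4, -238.5, 99.3]
tcp_rot: [-3.141, -0.0, 1.758]
contact_force: [-4.4, 4.7, 8.9]
grip_width: 21.8
finger_force: 30.0
```

Run:
```python
from h import *
P,R,o=tool();print(P,o['tcp_rot'],o['contact_force'],o['moment'],'tool axes',R.T@o['contact_force'],R.T@o['moment'])
s=bot.capture('scene');w=bot.capture('wrist');q=bot.camera_params('scene')
u,v=proj(q,[524,-238,90]).astype(int)
O=np.zeros((520,800,3),np.uint8)
O[:400,:400]=cv2.resize(w[110:210,265:365],None,fx=4,fy=4,interpolation=cv2.INTER_NEAREST)
O[:480,400:]=cv2.resize(s[v-60:v+60,u-50:u+50],None,fx=4,fy=4,interpolation=cv2.INTER_CUBIC)
cv2.imwrite('pics/c4.png',O)
```

```text
[ 523.40691074 -238.46237016   99.26614127] [-3.14148375e+00 -1.48398104e-05  1.75817885e+00] [-4.42426391  4.682997    8.90881067] [0.50522327 0.71002013 0.02700838] tool axes [ 5.42534104 -3.47540265 -8.90835173] [ 0.6034748   0.62864464 -0.02706789]
```

View pics/c4.png

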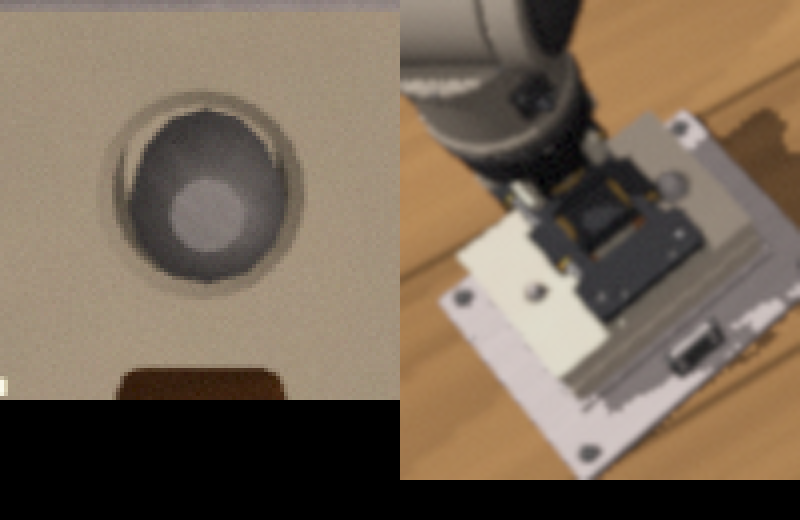

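Both pins stand up through their holes: the thick tip is at crop (207,215) and the thin tip at (538,292). The slab lies flush on the lower half. I'll add about 1 mm of push and hold.

Call:
jog_arm(dp=[[0, 0, 0.001], [0, 0, 0], [0, 0, 0], [0, 0, 0], [0, 0, 0], [0, 0, 0], [0, 0, 0], [0, 0, 0], [0, 0, 0], [0, 0, 0]], twist=[0, 0, 0, 0, 0, 0, 0, 0, 0, 0])

```text
time: 15.75
tool_pos: [523.4, -238.5, 98.4]
tcp_rot: [-3.142, 0.0, 1.758]
contact_force: [-4.2, 3.7, 9.2]
grip_width: 22.0
finger_force: 30.0
```

Call:
jog_arm(dp=[[0, 0, 0], [0, 0, 0], [0, 0, 0], [0, 0, 0], [0, 0, 0], [0, 0, 0], [0, 0, 0], [0, 0, 0], [0, 0, 0], [0, 0, 0]], twist=[0, 0, 0, 0, 0, 0, 0, 0, 0, 0])

```text
time: 17.0
tool_pos: [523.4, -238.4, 98.4]
tcp_rot: [-3.142, 0.0, 1.758]
contact_force: [-4.5, 3.4, 9.2]
grip_width: 21.8
finger_force: 30.0
```

Call:
jog_arm(dp=[[0, 0, 0], [0, 0, 0], [0, 0, 0], [0, 0, 0], [0, 0, 0], [0, 0, 0]], twist=[0, 0, 0, 0, 0, 0])

```text
time: 17.75
tool_pos: [523.4, -238.5, 98.4]
tcp_rot: [-3.142, 0.0, 1.758]
contact_force: [-5.5, 3.2, 10.2]
grip_width: 22.0
finger_force: 30.0
```

Held steady at about 10 N for over 2 s, so I'm handing the job in.

```bash
python3 -c "
from plant import bot
print(bot.close_job())"
```

```text
the job is handed in; nothing more can be done
None
```

The upper mould half is over both guide pins and flush on the lower half, still held by the gripper; the push measured 9–10 N beyond its own weight, steady for over 2 s, and the job is handed in (no verdict came back).

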